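# Shut the test tray and lock it with its tab-lock knob

### The arm

A 6-joint arm with a two-finger parallel gripper is mounted at the origin on the work surface. World frame = base frame: x ahead of the robot, y to its left, z up, the work surface at z = 0. Lengths are in mm, angles in rad, forces in N, time in s.
With the tool pointing down it reaches from about 275 to 750 mm from the base axis. Payload 10.2 kg.
Tool frame: the origin (TCP) lies midway between the tips of the shut fingers; the grasp point (between the pads) lies 19 mm behind it; z points along the fingers, y is the direction in which the jaws open and shut (so a half turn about z gives the same grasp; the last joint's range is limited). The gripper opens to 88 mm and grips with 3 to 60 N. Pads are 18 mm wide; open, the fingers measure 123 mm over their backs; the gripper's body (75 mm by 187 mm) begins 45 mm behind the grasp point.
Start: joints at [1.038, 0.313, 1.498, -0, 1.331, -0.223], TCP at [160.069, 500.009, 238.72] pointing down, gripper open.
Joint ranges: [-2.94, 2.94], [-0.97, 2.17], [0.19, 2.56], [-1.23, 4.37], [0.02, 3.11], [-2.88, 2.88]. Speed limits (rad/s): [2.39, 2.39, 3.01, 3.14, 3.14, 3.14].

### API

Orientations are given as a unit quaternion [x, y, z, w].
In Python, from rig import bot, optics gives the robot as it stands.
- The arm moves only by the shell command python3 -m handwheel 'ROWS' [FORCE]. ROWS is JSON, a list that holds one entry, the list of rows, each a list of 5 numbers: the shift along the tool's x, y, z in m, then the turn about the tool's z in degrees, then the finger opening in m, from 0 to 0.0881. A call has 1 to 10 rows; each row shifts and turns the commanded pose from where the row before left it, along the tool's axes as they then stand; what a row does not reach is not made up. A row lasts 1/10 s, in which the tool goes at most 50 mm and 8.59 degrees, less where a joint would pass 70% of its speed; a pose out of reach is approached as far as the arm can. A call is refused whole if a number of a shift passes 0.05 or a number of a turn 8.59, either way. A call with a gripper value outside its range is refused whole. The fingers move at their own pace and stop on an object; FORCE is the grip in N (left out, the last holds). Time passes only in rows, so rows that do not move let the fingers close. It gives the time, the measured TCP pose, the force and the opening at its end, in the units of the state.
- bot.sense(): the state, without advancing time (a new reading comes with each control period).
- optics.grab_frame(name): name is "scene" or "top" or "wrist"; returns a dict with "frame" (480x640x3 uint8, red, green, blue), "fx", "fy", "cx", "cy" (pixels), "rvec" (rotation vector, rad) and "tvec" (3), from world to camera coordinates, as OpenCV has them; the wrist camera has in their place "hand_eye" (4x4, takes a point from camera to tool coordinates, whose origin is the TCP and whose axes are the flange's). Camera axes: x right, y down, z forward; pixel columns grow to the right and rows downward; lengths in mm; the calibration is good to about 2 mm. A picture is of the moment at which its call begins: read the wrist's pose just before it. There is no depth.
- bot.finish_job(): hands the job in, once; it reports no verdict.
The state is a dict: "time_s": time; "joint_positions": joint angles; "qvel": joint speeds; "joint_efforts": joint torques, N m; "tool_pos": TCP position; "orientation": TCP orientation; "force": force on the tool from outside, world axes, zero at the start; "wrist_torque": the same for the moment, N m; "finger_gap": finger opening in mm.
Only numpy, scipy, OpenCV 4.12 (cv2) and the standard library are available. Lean on these libraries where they do the work, as an engineer would, in place of code of your own. Each camera call takes 0.05 s, during which the arm holds its last target. There are 200 camera calls.

### The job

Slide the open test tray gently home into the grey screened box until it rests against its end stop, and, keeping it pressed there, pinch in both orange release tabs of the black knob, turn the knob clockwise to the green mark and let the tabs snap back out so that the tray is locked shut. Do not ram the tray, crush the tabs or disturb the other things on the bench.

Things in the scene. Friction and masses are not known exactly. Their poses are not given: they have to be found in the camera images.
- test_box: Grey metal test box, 240 x 230 mm, 90 mm high, fixed to the bench. Origin: centre of its underside, on the bench top. Its slotted front faces its own -x; +x is the way the tray goes home, z up. Inside, end stop, spring contacts and bolt keeper sit together on a carrier that was set fore and aft by up to 20 mm to suit the board, so the shut position differs and must be felt.
- tray (a joint): Aluminium tray in the box front: how far it is open, m, towards the box's -x. Starts 60 to 85 mm open; meets its end stop somewhere between -20 and +20 mm. Runners drag 1 to 2 N. Over the last 8 mm before the stop the spring contacts push back, rising from 2 to 8 N; an unbolted tray let go springs back by most of these 8 mm. The stop and contacts stand 15 N, no more.
- tray_edge (a point): Middle of the front edge of the tray's ledge, on its upper face, 36 mm above the bench; axes as the box's. The tray is 170 mm wide and 6 mm thick. The knob's axis stands 45 mm behind this edge (+x), a panel 22 mm high 110 mm behind it. The edge lies at x = -0.235 m minus the tray joint, y = 0, in the box's frame.
- knob_grip (a point): Black knob with two orange release tabs, upright on the tray's ledge: body 46 x 38 mm, top 86 mm above the bench. Point on its axis, 72 mm above the bench, the height to grip; box frame x = -0.190 m minus the tray joint, y = 0. Its y axis is the line through both tabs and turns with the knob; z up. Fixed notched collar round its foot: radius 36 mm, top 48 mm above the bench.
- knob (a joint): Turn of the knob, rad, growing clockwise seen from above: 0 at the red mark (start, bolt withdrawn), 1.05 at the green mark (bolted), end of travel 1.10. Its y axis stands 0.52 rad anticlockwise of the box's y axis at 0, 0.52 clockwise of it at 1.05. The bolt enters its keeper only while the tray is within about 2 mm of its end stop; else the knob jams 0.2 to 0.3 rad short of green.
- tab_a (a joint): Orange release tab on the knob's +y side: how far it is pushed in, m, 0 (out) to 0.006 (fully in); spring 2 N at first, 6.3 N fully in. Flat face 24 mm wide, 52 to 82 mm above the bench, 27 mm from the knob's axis when out, 21 mm when in. Both tabs must be in at least 4.5 mm to turn the knob off either mark (under 0.1 N m then). Stands 35 N.
- tab_b (a joint): The same tab on the knob's -y side. Let go between the marks, the tabs ride on the collar and stay in; within 0.04 rad of the green mark they snap out into their notches and lock the knob.
- heatsink_mid (a point): Loose finned aluminium heatsink, 80 x 50 x 35 mm, standing on the bench left of the tray: centre. Leave it.
- screwdriver_grip (a point): Loose red-handled screwdriver, 170 mm long, lying on the bench right of the tray: on its handle. Leave it.
- multimeter_mid (a point): Loose yellow multimeter, 150 x 78 x 34 mm: centre. Leave it.
- reel_mid (a point): Loose blue solder reel, 64 mm across, 46 mm high: centre. Leave it.
- tub_mid (a point): Loose blue parts tub, 120 x 90 x 50 mm: centre. Leave it.
- spray_mid (a point): Loose white spray can, 52 mm across, 150 mm high: centre. Leave it.
- attenuator_mid (a point): Loose dark steel attenuator box with a round aluminium knob, 100 x 60 x 61 mm: centre of the box. Leave it.

How it is judged:
By the outcome, as a careful person would: the job done as asked, in the order asked, and still so for the second after the job is handed in, with the robot touching nothing.
It also fails if it takes over 53 s, if anything falls off the work surface, if the arm or the gripper's body presses on something with over 40 N, if the wrist force passes 120 N, or if a joint passes its speed limit or range.

## Working session

There is one attempt and no reset: what is moved stays moved. The work goes in short steps, Python scripts to look and compute and a shell command to move; the robot and the scene stay as the last step left them, time stands still between calls to the robot, and variables do not carry over. Pictures are saved under pics/ and viewed, about 8 in all and at most 12, crops included, and the job is handed in when it is done.

```bash
mkdir -p pics; cat > h.py <<'E'
import numpy as np, cv2
from rig import bot, optics
def snap(n,f):
    s=bot.sense(); d=optics.grab_frame(n); cv2.imwrite('pics/'+f,cv2.cvtColor(d['frame'],cv2.COLOR_RGB2BGR)); return s,d
E
python3 - <<'E'
from h import *
import pickle
for n in('scene','top'):
    s,d=snap(n,n+'0.png'); pickle.dump(d,open(n+'.pkl','wb')); print(n,d['fx'],d['fy'],d['cx'],d['cy'],d['rvec'],d['tvec'])
print(s)
E
```

```text
scene 619.6127786576387 619.6127786576387 327.97755784233425 237.30947638273767 [ 1.10560293  2.47753656 -0.8697795 ] [ 390.66071583 -230.71292292 2134.00633786]
top 488.50640330147064 488.50640330147064 320.10654629570195 243.09556966380927 [ 2.13222148 -2.17363447  0.13923822] [ -56.09751089  539.19012695 1234.11589759]
{'time_s': 0.05, 'joint_positions': array([ 1.03760710e+00,  3.13419356e-01,  1.49841499e+00, -3.30887297e-05,
        1.33097475e+00, -2.23387916e-01]), 'qvel': array([ 1.04378700e-03,  9.40895271e-04, -2.49359110e-03, -1.10252580e-04,
        3.34180632e-05,  2.65549486e-04]), 'joint_efforts': array([ 2.86149050e-03, -4.03257716e+01, -2.52965659e+01,  6.96575129e-02,
        3.42542189e-02, -3.29064187e-05]), 'tool_pos': array([159.94667048, 499.79410561, 238.18505997]), 'orientation': array([ 1.54278024e-01,  9.88027288e-01, -5.71152162e-04, -2.09701804e-04]), 'force': array([-0.46741571,  0.09132969, -0.21986036]), 'wrist_torque': array([-0.03166716,  0.00252094, -0.01000332]), 'finger_gap': 88.10382818541926}
```

View pics/top0.png

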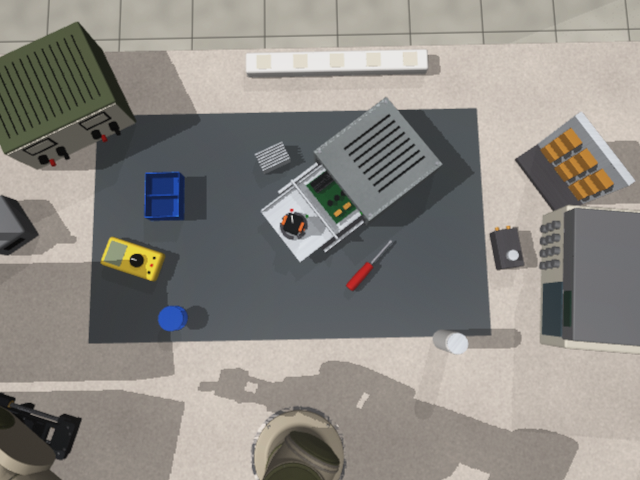

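View pics/scene0.png

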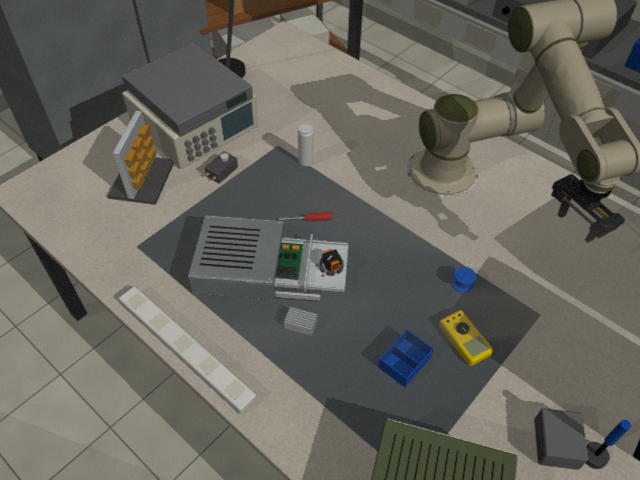

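The top view shows the box at about (378,158), the tray ledge at (297,225) with the knob at (293,224), the heatsink at (272,157) and the screwdriver at (370,268). I'll enlarge it.

```bash
python3 - <<'E'
import cv2
i=cv2.imread('pics/top0.png')[90:270,250:450]; cv2.imwrite('pics/c1.png',cv2.resize(i,(800,720)[:1]+(720,),interpolation=cv2.INTER_CUBIC)[:,:][0:600+120][:720][0:720] if 0 else cv2.resize(i,(664,598),interpolation=cv2.INTER_CUBIC))
E
```

```text
(no output)
```

View pics/c1.png

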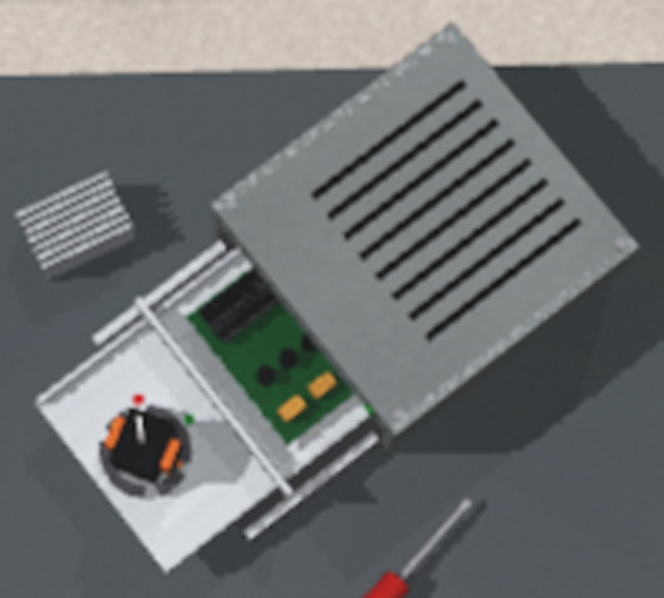

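Box top corners in the crop are (452,24), (638,246) and (213,207). The ledge front corners are (37,402) and (167,572), and the knob is near (147,443). I'll fit the pose.

```bash
cat > fit.py <<'E'
from h import *
import pickle
from scipy.optimize import least_squares
d=pickle.load(open('top.pkl','rb')); K=np.array([[d['fx'],0,d['cx']],[0,d['fy'],d['cy']],[0,0,1]])
def proj(P,d=d): 
    K=np.array([[d['fx'],0,d['cx']],[0,d['fy'],d['cy']],[0,0,1]])
    return cv2.projectPoints(np.float64(P),np.float64(d['rvec']),np.float64(d['tvec']),K,None)[0][:,0]
def W(p,L):
    c,s=np.cos(p[2]),np.sin(p[2]); L=np.array(L,float)
    return np.c_[p[0]+c*L[:,0]-s*L[:,1],p[1]+s*L[:,0]+c*L[:,1],L[:,2]]
def model(p):
    t=p[3]; return W(p,[[120,115,90],[120,-115,90],[-120,115,90],[-235-t,85,36],[-235-t,-85,36],[-190-t,0,86]])
if __name__=='__main__':
    obs=np.array([[452,24],[638,246],[213,207],[37,402],[167,572],[145,443]])/3.32+[250,90]
    R=cv2.Rodrigues(np.float64(d['rvec']))[0]; print('cam',-R.T@np.ravel(d['tvec']))
    best=min((least_squares(lambda p:(proj(model(p))-obs).ravel(),[500,0,a,70]) for a in np.arange(-3,3,.7)),key=lambda r:r.cost)
    p=best.x; print(p,np.degrees(p[2]),best.fun.reshape(-1,2).round(1))
    print('knob',W(p,[[-190-p[3],0,72]]),'edge',W(p,[[-235-p[3],0,36]]),'front corner',(proj(W(p,[[-120,-115,90]]))-[250,90])*3.32)
    D=pickle.load(open('scene.pkl','rb')); print(proj(model(p),D).round(0).tolist())
    s=bot.sense(); print(s['tool_pos'])
E
python3 fit.py
```

```text
cam [ 372.48695213  -66.90155945 1293.71272864]
[ 745.33855525 -217.45575145   -0.92898003   80.7362953 ] -53.22663485315543 [[ 0.1 -0.5]
 [ 1.   0.7]
 [-1.3 -0.5]
 [ 0.   0.4]
 [ 0.4  0.2]
 [-0.2 -0.4]]
knob [[583.26191981  -0.59333922  72.        ]] edge [[556.32261126  35.45209953  36.        ]] front corner [[395.80525775 438.49568735]]
[[187.0, 275.0], [204.0, 213.0], [272.0, 282.0], [343.0, 290.0], [347.0, 243.0], [330.0, 254.0]]
[159.95658269 499.82097946 238.23854298]
```

The fit residuals are around 1 px, and the scene camera agrees. The knob is at (583,-1), box yaw is -53.2° and the tray is about 81 mm open. Next is a helper that converts world targets into tool-frame shifts.

```bash
cat > go.py <<'E'
# usage: go.py x y z yawdeg(of tool y) -> total shift in tool axes (mm), turn about tool z
import sys
from h import *
from scipy.spatial.transform import Rotation as Ro
s=bot.sense(); R=Ro.from_quat(s['orientation']); M=R.as_matrix()
yaw=np.degrees(np.arctan2(M[1,1],M[0,1]))
t=list(map(float,sys.argv[1:]))
print('t',round(s['time_s'],2),'pos',s['tool_pos'].round(1),'yaw',yaw.round(2),'F',s['force'].round(1),'gap',s['finger_gap'].round(1),'tilt',M[:,2].round(4))
if t: print('shift',(M.T@(np.array(t[:3])-s['tool_pos'])).round(1),'turn',round(yaw-t[3],2))
E
python3 go.py 583 -0.6 190 66.6
```

```text
Traceback (most recent call last):
  File "go.py", line 8, in <module>
    print('t',round(s['time_s'],2),'pos',s['tool_pos'].round(1),'yaw',yaw.round(2),'F',s['force'].round(1),'gap',s['finger_gap'].round(1),'tilt',M[:,2].round(4))
                                                                                                                 ^^^^^^^^^^^^^^^^^^^^^
AttributeError: 'float' object has no attribute 'round'
```

```bash
sed -i "s/s\['finger_gap'\].round(1)/round(s['finger_gap'],1)/" go.py
python3 go.py 583 -0.6 190 66.6
```

```text
t 0.1 pos [160.  499.8 238.2] yaw 72.25 F [-0.1 -0.  -0.3] gap 88.9 tilt [-6.e-04 -9.e-04 -1.e+00]
shift [-555.5 -347.6   48.5] turn 5.65
```

```bash
python3 -m handwheel '[[[-0.015,-0.009,0.001,0,0.088],[-0.025,-0.016,0.002,0,0.088],[-0.03,-0.019,0.002,0,0.088],[-0.03,-0.019,0.002,0,0.088],[-0.03,-0.019,0.002,0,0.088],[-0.03,-0.019,0.002,0,0.088],[-0.03,-0.019,0.002,0,0.088],[-0.03,-0.019,0.002,0,0.088],[-0.03,-0.019,0.002,0,0.088],[-0.03,-0.019,0.002,0,0.088]]]' 20 | tail -c 400
python3 -m handwheel '[[[-0.03,-0.019,0.002,0,0.088],[-0.03,-0.019,0.002,0,0.088],[-0.03,-0.019,0.002,0,0.088],[-0.03,-0.019,0.002,0,0.088],[-0.03,-0.019,0.002,0,0.088],[-0.03,-0.019,0.002,0,0.088],[-0.03,-0.019,0.002,0,0.088],[-0.02,-0.012,0.002,0,0.088],[-0.01,-0.006,0.002,0,0.088],[0,0,0,0,0.088]]]' | tail -c 400; python3 go.py 583 -0.6 190 66.6
```

```text
time_s: 1.1
tool_pos: [373.4, 244.8, 219.5]
orientation: [0.154, 0.988, -0.0, -0.0]
force: [-0.8, 0.0, 0.5]
finger_gap: 87.7
time_s: 2.1
tool_pos: [555.4, 28.5, 201.0]
orientation: [0.155, 0.988, 0.0, -0.001]
force: [-0.3, -0.1, 0.1]
finger_gap: 87.9
t 2.1 pos [555.4  28.5 201. ] yaw 72.18 F [-0.3 -0.1  0.1] gap 87.9 tilt [-1.2e-03  2.0e-04 -1.0e+00]
shift [-35.2 -19.3  10.9] turn 5.58
```

```bash
python3 -m handwheel '[[[-0.015,-0.008,0.004,0,0.088],[-0.012,-0.007,0.004,0,0.088],[-0.008,-0.0043,0.003,0,0.088],[0,0,0,3,0.088],[0,0,0,2.6,0.088],[0,0,0,0,0.088]]]' >/dev/null; python3 go.py 583 -0.6 53 66.6
python3 - <<'E'
from h import *
import pickle
s,d=snap('wrist','w1.png'); d.pop('frame'); pickle.dump((s,d),open('w1.pkl','wb')); print(d)
E
```

```text
t 2.7 pos [5.826e+02 4.000e-01 1.906e+02] yaw 66.64 F [-0.3 -0.3  0.3] gap 88.3 tilt [-4.e-04  2.e-04 -1.e+00]
shift [ -0.8  -0.7 137.6] turn 0.04
{'fx': 353.25710630182374, 'fy': 353.25710630182374, 'cx': 320.33720796288446, 'cy': 243.2459521586555, 'hand_eye': array([[ 8.54535295e-06, -9.64055702e-01, -2.65700214e-01,
         6.75894324e+01],
       [ 9.99998750e-01,  4.28303514e-04, -1.52187722e-03,
         2.61978275e-02],
       [ 1.58097474e-03, -2.65699869e-01,  9.64054501e-01,
        -1.45423606e+02],
       [ 0.00000000e+00,  0.00000000e+00,  0.00000000e+00,
         1.00000000e+00]])}
```

View pics/w1.png

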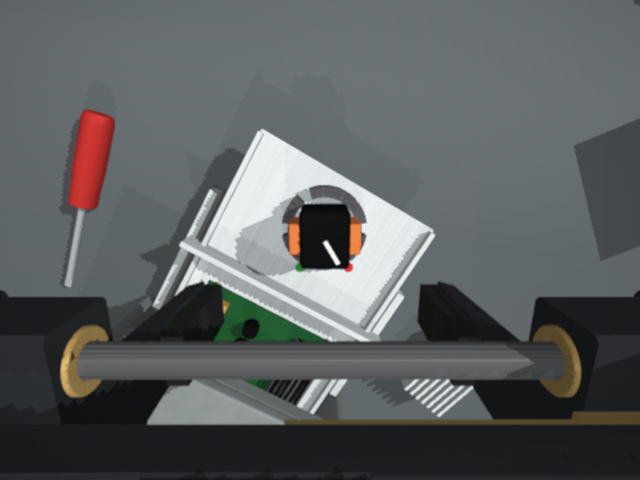

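The wrist view shows the knob centred at about (325,237), with tab outer edges at x=289 and 362. The tabs are aligned with the jaw axis.

```bash
python3 - <<'E'
from h import *
import pickle
from scipy.spatial.transform import Rotation as Ro
s,d=pickle.load(open('w1.pkl','rb')); M=Ro.from_quat(s['orientation']).as_matrix(); H=d['hand_eye']
for u,v,z in[(325.5,237,86),(289,237,80),(362,237,80),(261,130,36),(434,234,36)]:
    r=M@H[:3,:3]@np.array([(u-d['cx'])/d['fx'],(v-d['cy'])/d['fy'],1]); o=M@H[:3,3]+s['tool_pos']
    P=o+r*(z-o[2])/r[2]; print((u,v),P.round(1),'tool xy',(M.T@(P-s['tool_pos'])).round(1))
E
```

```text
(325.5, 237) [580.8   4.9  86. ] tool xy [  3.4   3.4 104.6]
(289, 237) [571.4 -20.8  80. ] tool xy [  1.9 -23.8 110.6]
(362, 237) [593.1  29.4  80. ] tool xy [  1.9  30.8 110.6]
(261, 130) [489.9 -12.4  36. ] tool xy [ 80.  -48.5 154.6]
(434, 234) [627.9  88.6  36. ] tool xy [ -6.7  98.9 154.6]
```

Wrist view and top view agree within about 3 mm. I'll use the middle, tool shift (+1, +2.5), and descend to z≈54.

```bash
python3 -m handwheel '[[[0.001,0.0025,0.02,0,0.088],[0,0,0.025,0,0.088],[0,0,0.025,0,0.088],[0,0,0.025,0,0.088],[0,0,0.02,0,0.088],[0,0,0.012,0,0.088],[0,0,0.006,0,0.088],[0,0,0.003,0,0.07],[0,0,0,0,0.06],[0,0,0,0,0.06]]]' 3 ; python3 go.py 584 1 53 66.6
python3 - <<'E'
from h import *
snap('wrist','w2.png')
E
```

```text
time_s: 3.75
tool_pos: [583.3, 2.7, 55.5]
orientation: [0.202, 0.979, -0.0, 0.001]
force: [-0.4, 0.4, -1.1]
finger_gap: 66.5
t 3.75 pos [583.3   2.7  55.5] yaw 66.66 F [-0.4  0.4 -1.1] gap 66.5 tilt [ 1.4e-03 -3.0e-04 -1.0e+00]
shift [-1.3 -1.3  2.5] turn 0.06
```

View pics/w2.png

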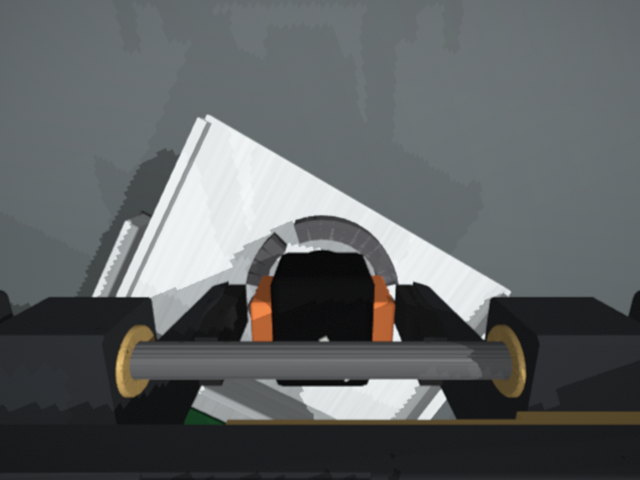

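The fingers straddle the tabs evenly (tabs at x≈262 and 383). I'll close with a light 3 N touch.

```bash
python3 -m handwheel '[[[0,0,0.001,0,0.05],[0,0,0.001,0,0.05],[0,0,0,0,0.05],[0,0,0,0,0.05],[0,0,0,0,0.05],[0,0,0,0,0.05]]]' 3 ; python3 go.py
```

```text
time_s: 4.4
tool_pos: [583.1, 2.7, 52.9]
orientation: [0.202, 0.979, 0.0, 0.0]
force: [1.8, 0.1, 5.3]
finger_gap: 51.4
t 4.4 pos [583.1   2.7  52.9] yaw 66.65 F [1.8 0.1 5.3] gap 51.4 tilt [ 8.e-04 -2.e-04 -1.e+00]
```

```bash
python3 -m handwheel '[[[0,0,-0.001,0,0.05],[-0.0026,-0.0015,0,0,0.05],[-0.0043,-0.0025,0,0,0.05],[-0.0043,-0.0025,0,0,0.05],[-0.0043,-0.0025,0,0,0.05],[-0.0043,-0.0025,0,0,0.05],[-0.0043,-0.0025,0,0,0.05],[-0.0043,-0.0025,0,0,0.05],[-0.0043,-0.0025,0,0,0.05],[-0.0026,-0.0015,0,0,0.05]]]' 4 ; python3 go.py
python3 - <<'E'
from h import *
snap('wrist','w3.png')
E
```

```text
time_s: 5.4
tool_pos: [607.4, -30.5, 53.7]
orientation: [0.202, 0.979, -0.0, 0.0]
force: [0.7, 2.6, -5.5]
finger_gap: 50.1
t 5.4 pos [607.4 -30.5  53.7] yaw 66.64 F [ 0.7  2.6 -5.5] gap 50.1 tilt [ 0.e+00 -1.e-04 -1.e+00]
```

View pics/w3.png

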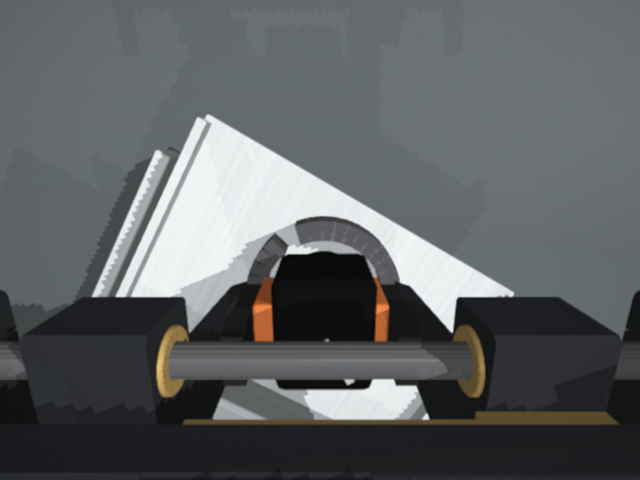

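The tray follows without slip, with the knob in the same place relative to the fingers and a drag of about 1.7 N. I'll continue in short steps and feel for the contacts.

```bash
cat > f.py <<'E'
from h import *
s=bot.sense(); u=np.array([.596,-.803]); F=s['force'];T=s['tool_pos']
print('t',round(s['time_s'],2),'travel',round((T[:2]-[583.1,2.7])@u,2),'lat',round((T[:2]-[583.1,2.7])@[.803,.596],2),'z',round(T[2],1),'resist',round(-F[:2]@u,2),'Fz',round(F[2],1),'Flat',round(F[:2]@[.803,.596],2),'Tz',round(s['wrist_torque'][2],2),'gap',round(s['finger_gap'],1))
E
python3 -m handwheel '[[[-0.0013,-0.00075,0,0,0.05],[-0.0013,-0.00075,0,0,0.05],[-0.0013,-0.00075,0,0,0.05],[-0.0013,-0.00075,0,0,0.05],[-0.0013,-0.00075,0,0,0.05],[0,0,0,0,0.05]]]'>/dev/null ; python3 f.py
```

```text
t 6.05 travel 48.4 lat -0.21 z 53.7 resist 0.19 Fz -5.8 Flat 1.7 Tz 0.02 gap 50.1
```

```bash
python3 -m handwheel '[[[-0.0013,-0.00075,0,0,0.05],[-0.0013,-0.00075,0,0,0.05],[-0.0013,-0.00075,0,0,0.05],[-0.0013,-0.00075,0,0,0.05],[-0.0013,-0.00075,0,0,0.05]]]'>/dev/null ; python3 f.py
```

```text
t 6.55 travel 55.77 lat -0.21 z 53.7 resist 1.31 Fz -4.5 Flat 1.02 Tz -0.06 gap 49.9
```

```bash
python3 -m handwheel '[[[-0.0013,-0.00075,0,0,0.05],[-0.0013,-0.00075,0,0,0.05],[-0.0013,-0.00075,0,0,0.05],[-0.0013,-0.00075,0,0,0.05]]]'>/dev/null ; python3 f.py
```

```text
t 6.95 travel 61.78 lat -0.21 z 53.7 resist 1.21 Fz -4.9 Flat 1.63 Tz -0.01 gap 49.9
```

```bash
python3 -m handwheel '[[[-0.0013,-0.00075,0,0,0.05],[-0.0013,-0.00075,0,0,0.05],[-0.0013,-0.00075,0,0,0.05],[-0.0013,-0.00075,0,0,0.05]]]'>/dev/null ; python3 f.py
```

```text
t 7.35 travel 67.8 lat -0.19 z 53.7 resist 1.84 Fz -4.3 Flat 1.5 Tz 0.03 gap 49.7
```

```bash
python3 -m handwheel '[[[-0.0013,-0.00075,0,0,0.05],[-0.0013,-0.00075,0,0,0.05],[-0.0013,-0.00075,0,0,0.05],[-0.0013,-0.00075,0,0,0.05]]]'>/dev/null ; python3 f.py
```

```text
t 7.75 travel 73.8 lat -0.19 z 53.7 resist 1.48 Fz -4.5 Flat 0.48 Tz -0.03 gap 49.8
```

```bash
python3 -m handwheel '[[[-0.0013,-0.00075,0,0,0.05],[-0.0013,-0.00075,0,0,0.05],[-0.0013,-0.00075,0,0,0.05],[-0.0013,-0.00075,0,0,0.05]]]'>/dev/null ; python3 f.py
```

```text
t 8.15 travel 79.28 lat -0.34 z 53.7 resist 5.38 Fz -1.3 Flat -0.94 Tz 0.05 gap 50.4
```

The contacts are felt at about 77 mm of travel. Going further needs a firm hold, so I'll pinch fully at 20 N here.

```bash
python3 -m handwheel '[[[0,0,0,0,0.038],[0,0,0,0,0.038],[0,0,0,0,0.038],[0,0,0,0,0.038]]]' 20 >/dev/null ; python3 f.py
```

```text
t 8.55 travel 79.38 lat 0.73 z 54.0 resist 4.77 Fz -2.8 Flat 4.79 Tz -0.01 gap 41.3
```

Tabs are fully in (gap 41.3, nominal 42). Now ease forward.

```bash
python3 -m handwheel '[[[-0.0008,-0.0005,0,0,0.038],[-0.0008,-0.0005,0,0,0.038],[-0.0008,-0.0005,0,0,0.038],[0,0,0,0,0.038]]]' >/dev/null ; python3 f.py
```

```text
t 8.95 travel 81.68 lat 0.73 z 53.9 resist 7.21 Fz -1.4 Flat 4.14 Tz -0.02 gap 41.1
```

```bash
python3 -m handwheel '[[[-0.0005,-0.0003,0,0,0.038],[-0.0004,-0.0002,0,0,0.038],[-0.0005,-0.0003,0,0,0.038],[0,0,0,0,0.038]]]' >/dev/null ; python3 f.py
```

```text
t 9.35 travel 82.99 lat 0.74 z 53.9 resist 8.57 Fz -0.6 Flat 4.66 Tz 0.02 gap 41.1
```

```bash
python3 -m handwheel '[[[-0.0004,-0.0003,0,0,0.038],[-0.0004,-0.0002,0,0,0.038],[0,0,0,0,0.038]]]' >/dev/null ; python3 f.py
```

```text
t 9.65 travel 83.44 lat 0.75 z 53.9 resist 10.35 Fz -0.3 Flat 4.23 Tz -0.02 gap 41.3
```

```bash
python3 -m handwheel '[[[-0.0004,-0.0002,0,0,0.038],[0,0,0,0,0.038]]]' >/dev/null ; python3 f.py
```

```text
t 9.85 travel 83.5 lat 0.75 z 53.8 resist 12.14 Fz 0.1 Flat 4.58 Tz -0.0 gap 41.5
```

The tray is on its stop: +1.8 N for 0.06 mm of travel. I'll relieve the side load, then start turning.

```bash
python3 -m handwheel '[[[-0.0005,0.0009,0,0,0.038],[0,0,0,0,0.038]]]' >/dev/null ; python3 f.py; python3 -m handwheel '[[[0,0,0,4,0.038],[0,0,0,4,0.038],[0,0,0,0,0.038]]]' >/dev/null ; python3 f.py; python3 go.py
```

```text
t 10.05 travel 83.54 lat 0.91 z 53.8 resist 12.11 Fz 2.2 Flat -1.4 Tz -0.06 gap 41.3
t 10.35 travel 83.55 lat 0.83 z 53.8 resist 12.16 Fz 2.9 Flat -1.04 Tz 0.03 gap 41.2
t 10.35 pos [633.6 -63.9  53.8] yaw 58.57 F [-8.1  9.1  2.9] gap 41.2 tilt [-0.0034  0.0026 -1.    ]
```

```bash
python3 -m handwheel '[[[0,0,0,5,0.038],[0,0,0,5,0.038],[0,0,0,5,0.038],[0,0,0,0,0.038]]]' >/dev/null ; python3 f.py; python3 go.py
```

```text
t 10.75 travel 83.62 lat 0.67 z 53.8 resist 13.07 Fz 3.0 Flat -1.86 Tz -0.05 gap 40.8
t 10.75 pos [633.5 -64.   53.8] yaw 43.54 F [-9.3  9.4  3. ] gap 40.8 tilt [-0.0036  0.0024 -1.    ]
```

```bash
python3 -m handwheel '[[[0.0003,0,0,5,0.038],[0,0,0,5,0.038],[0,0,0,5,0.038],[0,0,0,0,0.038]]]' >/dev/null ; python3 f.py; python3 go.py
```

```text
t 11.15 travel 83.56 lat 0.48 z 53.8 resist 10.99 Fz 3.2 Flat -2.77 Tz -0.01 gap 40.9
t 11.15 pos [633.3 -64.1  53.8] yaw 28.54 F [-8.8  7.2  3.2] gap 40.9 tilt [-0.0036  0.002  -1.    ]
```

```bash
python3 -m handwheel '[[[0,-0.0006,0,5,0.038],[0,0,0,5,0.038],[0,0,0,5,0.038],[0,0,0,0,0.038]]]' >/dev/null ; python3 f.py; python3 go.py
```

```text
t 11.55 travel 83.51 lat 0.26 z 53.9 resist 11.5 Fz 2.7 Flat 0.26 Tz 0.0 gap 41.2
t 11.55 pos [633.1 -64.2  53.9] yaw 13.53 F [-6.6  9.4  2.7] gap 41.2 tilt [-0.0026  0.0022 -1.    ]
```

Past the jam zone with no torque. Next, turn to green.

```bash
python3 -m handwheel '[[[0,0,0,4,0.038],[0,0,0,3,0.038],[0,0,0,0,0.038]]]' >/dev/null ; python3 f.py; python3 go.py
python3 - <<'E'
from h import *
snap('wrist','w4.png'); i=cv2.imread('pics/w4.png')
E
```

```text
t 11.85 travel 83.44 lat 0.19 z 53.8 resist 11.42 Fz 2.6 Flat -0.21 Tz 0.0 gap 41.0
t 11.85 pos [633.  -64.2  53.8] yaw 6.59 F [-7.   9.   2.6] gap 41.0 tilt [-0.0029  0.0023 -1.    ]
```

View pics/w4.png

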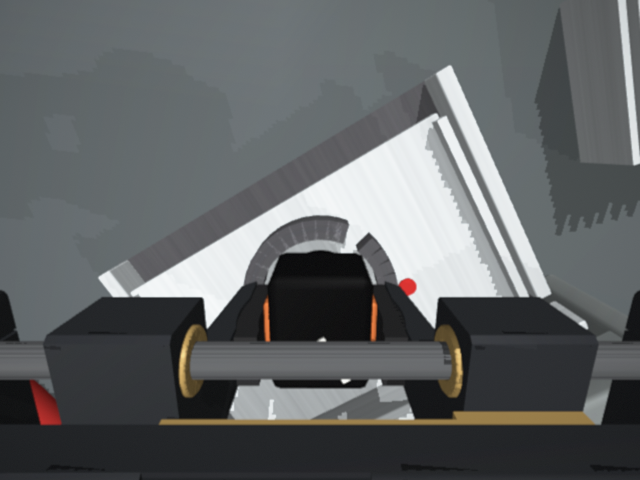

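Tool and knob are at green together: yaw 6.6° against an expected 6.4–7°, with the tabs still in. I'll open while the tray is still pressed.

```bash
python3 -m handwheel '[[[0,0,0,0,0.05],[0,0,0,0,0.056],[0,0,0,0,0.062],[0,0,0,0,0.065],[0,0,0,0,0.065]]]' >/dev/null ; python3 f.py; python3 go.py
python3 - <<'E'
from h import *
snap('wrist','w5.png'); i=cv2.imread('pics/w5.png')
E
```

```text
t 12.4 travel 85.82 lat 0.24 z 54.2 resist 0.12 Fz -1.1 Flat -0.07 Tz 0.03 gap 65.1
t 12.4 pos [634.4 -66.1  54.2] yaw 6.63 F [-0.1  0.1 -1.1] gap 65.1 tilt [ 1.6e-03 -7.0e-04 -1.0e+00]
```

View pics/w5.png

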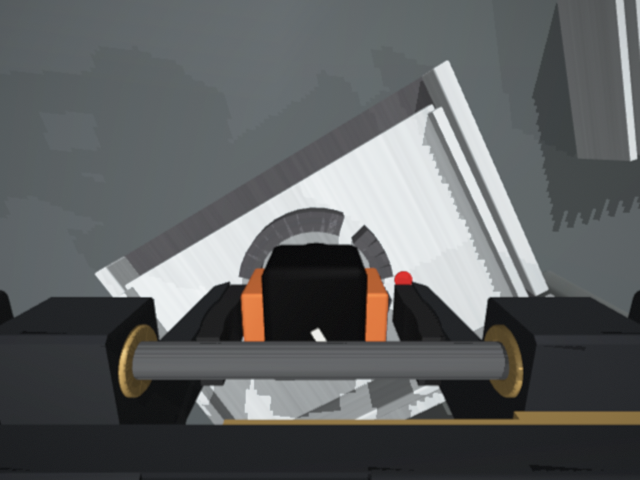

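Both tabs are fully out (x 243–388, the same span as before pinching) and the tray has stayed put. I'll open and lift away, then check.

```bash
python3 -m handwheel '[[[0,0,0,0,0.088],[0,0,0,0,0.088],[0,0,0,0,0.088],[0,0,-0.01,0,0.088],[0,0,-0.02,0,0.088],[0,0,-0.03,0,0.088],[0,0,-0.03,0,0.088],[0,0,-0.03,0,0.088],[0,0,-0.03,0,0.088],[0,0,0,0,0.088]]]' >/dev/null ; python3 -m handwheel '[[[0,0.03,-0.01,0,0.088],[0,0.04,-0.01,0,0.088],[0,0,0,0,0.088]]]' >/dev/null; python3 go.py
python3 - <<'E'
from h import *
snap('wrist','w6.png');snap('scene','s6.png'); a=cv2.imread('pics/w6.png')[60:400,120:560]; b=cv2.imread('pics/s6.png')[200:340,180:360]
b=cv2.resize(b,(437,340)); cv2.imwrite('pics/c6.png',cv2.resize(np.hstack([a,b]),(800,310)))
E
```

```text
t 13.75 pos [706.7 -57.2 223.4] yaw 6.7 F [ 0.1  0.  -0.4] gap 88.0 tilt [ 3.e-03 -4.e-04 -1.e+00]
```

View pics/c6.png

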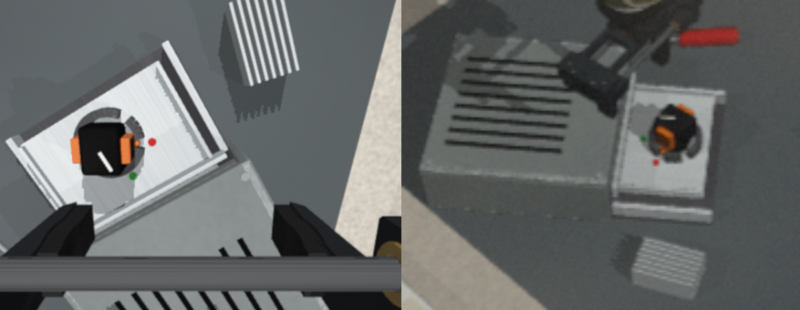

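The pointer is at the green mark, both tabs are out, the tray is still shut, and the heatsink and screwdriver look untouched. Handing in.

```bash
python3 -c "
from rig import bot
print(bot.finish_job())"
```

```text
the job is handed in; nothing more can be done
None
```

The tray is home and locked: I slid it onto its end stop, turned the knob to the green mark while pressing, and let both tabs snap out. I handed in at about 14 s of the 53 s allowed.

- **Slide:** I moved the tray about 83.5 mm at up to 50 mm/s, slowing to about 15 mm/s, with a light hold on the tabs. The spring contacts were felt at about 77 mm. The stop showed as a 1.8 N rise over 0.06 mm of travel.
- **Turn:** The knob turned 60° clockwise with 11–13 N on the wrist, of which about 1.5 N is runner drag. There was no jam and almost no torque (under 0.1 N m).
- **Last checks:** The pictures show both tabs back out to their starting width, the pointer at green, and the tray not springing back. The heatsink and screwdriver look undisturbed; I did not look at the other bench items again at the end. The arm is clear and reads almost no force.

**Order:** I tightened to the full 20 N pinch about 4 mm before the stop, because a light hold would have slipped against the spring contacts. The knob was turned only once the tray was on its stop.

**Estimates:** The wrist and top cameras differed by about 3 mm on the knob's position. I used the middle value and eased off the resulting side load (about 5 N) before turning. I judged the green mark from the tool's angle and the tabs snapping out, as I had no direct reading of the knob.

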